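# Close the gap in the soldering hearth

### The job

On the grey heatproof mat of the soldering hearth, one pale firebrick is strapped down and a second, loose pale firebrick lies a little way off one end of it. Bring the loose pale brick up end to end with the strapped one, so that the gap between them is closed and their long sides run in one straight line, and let go of it. Leave the black charcoal block where it is.

Things in the scene. Friction and masses are not known exactly. Their poses are not given: they have to be found in the camera images.
- loose_brick: the loose pale buff firebrick with rows of small dark holes in its top and no strap: 52 mm along its x, 90 mm long along its y, 40 mm high, 0.2 kg. Origin at the centre of its underside, z up. It lies flat on the grey mat, off one or the other end (+y or -y) of the strapped brick, somewhat askew and sideways; it can be gripped from above across its 52 mm width.
- fixed_brick (a point): the centre of the underside of the strapped pale firebrick, same size (52 x 90 x 40 mm), fixed to the 4 mm thick grey mat (180 x 430 mm) which is fixed to the bench. The point lies on the mat's upper face; x across the brick, y along its 90 mm length and along the mat, z up. A thin steel strap crosses the middle of the brick and is screwed to the mat on both of its long sides, reaching 17 mm out from them; the brick's two 52 mm wide ends are free.
- charcoal_block: the black charcoal soldering block bound with two wires, loose, 52 mm along its x, 90 mm along its y, 40 mm high, 0.11 kg. Origin at the centre of its underside, z up. It lies on the mat off the other end of the strapped brick and stays there.

How it is judged:
At the end, for the whole second after the job is handed in: The loose pale brick lies flat on the mat, at rest, end to end with the strapped brick (either end): the gap between the ends under 10 mm (centres under 100 mm apart along the row), its centre within 12 mm of the strapped brick's long centre line, and turned no more than 10 degrees from it ((y of loose_brick in the frame of fixed_brick between 0.08 and 0.1 m or y of loose_brick in the frame of fixed_brick between -0.1 and -0.08 m) and x of loose_brick in the frame of fixed_brick between -0.012 and 0.012 m and z of loose_brick in the frame of fixed_brick between -0.004 and 0.006 m and angle between the y axis of loose_brick and the y axis of fixed_brick, either way round below 0.175 rad and angle between loose_brick's own z axis and vertical below 0.1 rad and linear speed of loose_brick below 0.02 m/s); the robot touches nothing.
It fails at once if the black charcoal block is shifted by more than 20 mm (distance of charcoal_block from where it was at the start of the episode above 0.02 m).
It also fails if it takes over 32 s, if anything falls off the work surface, if the arm or the gripper's body presses on something with over 40 N, if the wrist force passes 120 N, or if a joint passes its speed limit or range.

### The arm

A 6-joint arm with a two-finger parallel gripper is mounted at the origin on a cart in front of the work surface, level with it; the furniture and walls round the work are solid. World frame = base frame: x ahead of the robot, y to its left, z up, the work surface at z = 0. Lengths are in m, angles in rad, forces in N, time in s.
With the tool pointing down it reaches from about 0.35 to 0.85 m from the base axis. Payload 8.1 kg.
Tool frame: the origin (TCP) lies on the centre line of the jaws, within the pads' length; the fingertips stand robot.tips_ahead ahead of it and the grasp point (between the pads) lies 8 mm behind it (robot.tips_ahead is the distance from the TCP to the fingertips, in m); z points along the fingers, y is the direction in which the jaws open and shut (so a half turn about z gives the same grasp; the last joint's range is limited). The gripper opens to 93 mm and grips with 3 to 60 N. Pads are 15 mm wide; open, the fingers measure 128 mm over their backs; the gripper's body (75 mm by 188 mm) begins 65 mm behind the grasp point.
Start: joints at [1.116, 0.13, 1.488, -0, 1.523, -0.085], TCP at [0.217, 0.559, 0.208] pointing down, gripper open.
Joint ranges: [-2.96, 2.96], [-0.89, 2.26], [0.02, 2.5], [-1.34, 4.48], [0, 2.73], [-2.66, 2.66]. Speed limits (rad/s): [2.39, 2.39, 2.79, 3.14, 3.14, 3.14].

### API

Orientations are given as a rotation vector (axis times angle).
In Python, from plant import monitor, eyes, job, robot gives the robot as it stands.
- The arm moves only by the tool servo_tool, never from a script. Its argument "plan" is a list that holds one entry, the list of rows, each a list of 7 numbers: the closure, from -1 (fully open) to 1 (shut), so that 0 is half open, then the shift along the world's x, y, z in mm, then the turn, a rotation vector about the world's x, y, z in rad. In form: [[[hand, dx, dy, dz, ax, ay, az], ...]]. A call has 1 to 12 rows; each row shifts and turns the commanded pose from where the row before left it; what a row does not reach is not made up. A row lasts 1/10 s, in which the tool goes at most 50 mm and 8.59 degrees, less where a joint would pass 70% of its speed; a pose out of reach is approached as far as the arm can. A call with a gripper value outside its range is refused whole. The fingers move at their own pace and stop on an object; "force" is the grip in N (left out, the last holds). Time passes only in rows, so rows that do not move let the fingers close. It gives the time, the measured TCP pose, the force and the opening at its end, in the units of the state.
- monitor.read_state(): the state, without advancing time (a new reading comes with each control period).
- eyes.read_camera(name): name is "side" or "top"; returns the picture (480x640x3 uint8, red, green, blue); there is no depth.
- eyes.camera_info(name): a dict with "mtx" (3x3 intrinsics, pixels), "D" ([k1, k2, p1, p2, k3] as OpenCV has them; the pictures are not rectified), "R" (3x3) and "t" (3): a world point X has camera coordinates R X + t. Camera axes: x right, y down, z forward; pixel columns grow to the right and rows downward; lengths in m; the calibration is good to about 2 mm. A picture is of the moment at which its call begins. camera_info takes no time and is no camera call.
- job.close_job(): hands the job in, once; it reports no verdict.
The state is a dict: "t": time; "q": joint angles; "dq": joint speeds; "joint_torque": joint torques, N m; "tool_pos": TCP position; "orientation": TCP orientation; "force": force on the tool from outside, world axes, zero at the start; "wrist_torque": the same for the moment, N m; "opening": finger opening in m.
Only numpy, scipy, OpenCV 4.12 (cv2) and the standard library are available. Lean on these libraries where they do the work, as an engineer would, in place of code of your own. Each camera call takes 0.05 s, during which the arm holds its last target. There are 200 camera calls.

## Working session

There is one attempt and no reset: what is moved stays moved. The work goes in short steps, Python scripts to look and compute and a tool call to move; the robot and the scene stay as the last step left them, time stands still between calls to the robot, and variables do not carry over. Pictures are saved under pics/ and viewed, about 8 in all and at most 12, crops included, and the job is handed in when it is done.

Besides the shell and the picture viewer there is one more tool, called after "Request:" as name(argument=value, ...), one argument or row to a line, values as JSON. servo_tool: Moves the arm, as the interface text tells. Its arguments: {"type":"object","properties":{"plan":{"type":"array"},"force":{"type":"number"}},"required":["plan"]}

```bash
mkdir -p pics
python3 - <<'E'
from plant import monitor, eyes, job, robot
import cv2, numpy as np
print(robot.tips_ahead); s=monitor.read_state(); print(s)
for n in("top","side"):
    im=eyes.read_camera(n); cv2.imwrite(f"pics/{n}0.png",im[:,:,::-1]); i=eyes.camera_info(n); print(n,i)
E
```

```text
0.011
{'t': 0.0, 'q': array([ 1.11559699e+00,  1.31173787e-01,  1.48925710e+00,  1.76693657e-05,
        1.52296187e+00, -8.54046798e-02]), 'dq': array([-0.00103092, -0.00085468,  0.00149719, -0.00142248,  0.00124192,
        0.001415  ]), 'joint_torque': array([-8.89491657e-04, -5.59874761e+01, -4.91732454e+01,  7.68500171e-02,
        3.63441033e-02, -1.38189739e-04]), 'tool_pos': array([0.21657938, 0.55893898, 0.20709208]), 'orientation': array([-5.77477639e-01, -3.08755402e+00,  2.71710498e-03]), 'force': array([ 0.79928633,  0.15326286, -0.70552209]), 'wrist_torque': array([-0.02098498,  0.03957319,  0.00479672]), 'opening': 0.09306048659753251}
top {'mtx': array([[493.88813869,   0.        , 317.98490074],
       [  0.        , 493.88813869, 243.83293857],
       [  0.        ,   0.        ,   1.        ]]), 'D': array([-0.06626769,  0.        ,  0.        ,  0.        ,  0.        ]), 'R': array([[ 0.0805479 , -0.99674775, -0.00244167],
       [-0.97273404, -0.07807237, -0.21838769],
       [ 0.21748681,  0.01996577, -0.97585903]]), 't': array([0.15000557, 0.53735588, 0.77614807])}
side {'mtx': array([[473.55475897,   0.        , 317.33777987],
       [  0.        , 473.55475897, 236.18040697],
       [  0.        ,   0.        ,   1.        ]]), 'D': array([-0.02722721,  0.        ,  0.        ,  0.        ,  0.        ]), 'R': array([[-0.99962235, -0.01359611,  0.02388089],
       [-0.02729978,  0.59070104, -0.80642855],
       [-0.00314218, -0.80677595, -0.59084913]]), 't': array([ 0.50992094, -0.06603318,  1.02630979])}
```

View pics/top0.png

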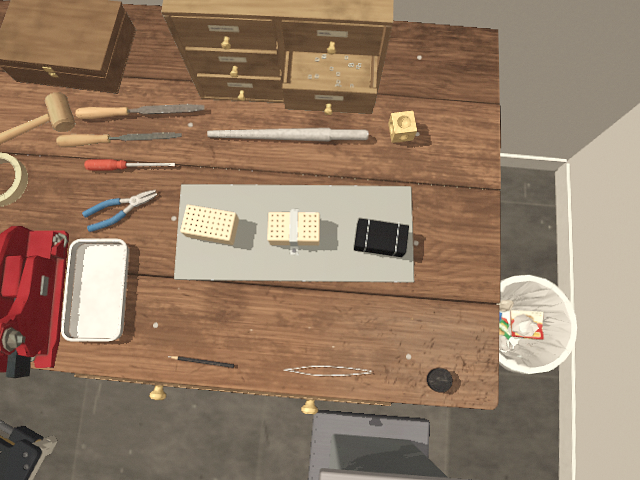

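View pics/side0.png

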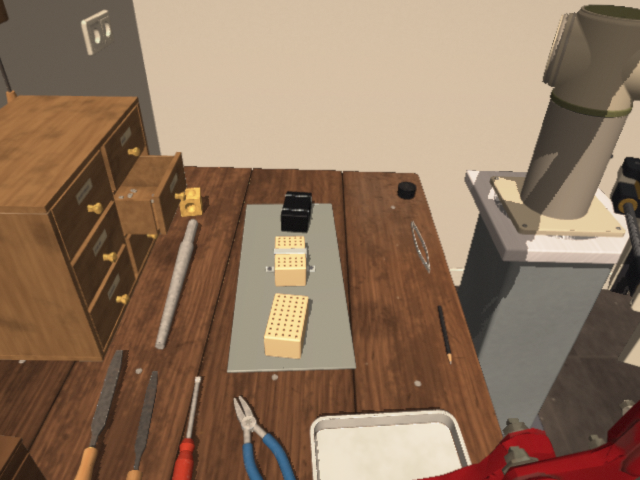

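The top view shows the loose brick at (209,224), the strapped one at (293,228) and the charcoal at (381,237). The side view agrees, with the loose brick at (288,322) on the +y side. Next I'll measure the top faces.

```bash
cat > h.py <<'E'
from plant import monitor, eyes, job, robot
import cv2, numpy as np
def rays(n,uv,z):
    i=eyes.camera_info(n); p=cv2.undistortPoints(np.float64(uv).reshape(-1,1,2),i["mtx"],i["D"])[:,0]
    d=np.c_[p,np.ones(len(p))]@i["R"]; c=-i["R"].T@i["t"]
    return (c+d*((z-c[2])/d[:,2])[:,None])[:,:2]
def pale(im):
    h=cv2.cvtColor(im,cv2.COLOR_RGB2HSV)
    return cv2.inRange(h,(12,30,232),(35,140,255))
def rect(P):
    (c,(a,b),t)=cv2.minAreaRect(np.float32(P)*1000)
    if a<b: a,b,t=b,a,t+90   # t = direction of long side, deg from world x
    return np.round(c,1),round(a,1),round(b,1),round((t-90+90)%180-90,2)  # angle from world y
def measure(n,boxes,im=None,tag=None):
    im=eyes.read_camera(n) if im is None else im
    m=pale(im); out=im.copy()
    for (u0,v0,u1,v1) in boxes:
        k=np.zeros_like(m); k[v0:v1,u0:u1]=m[v0:v1,u0:u1]
        k=cv2.morphologyEx(k,cv2.MORPH_CLOSE,np.ones((5,5)))
        cs=[c for c in cv2.findContours(k,cv2.RETR_EXTERNAL,cv2.CHAIN_APPROX_NONE)[0] if cv2.contourArea(c)>60]
        cv2.drawContours(out,cs,-1,(255,0,0),1)
        if cs: print(n,rect(rays(n,np.vstack(cs)[:,0],.044)))
    if tag: cv2.imwrite(f"pics/{tag}.png",out[:,:,::-1])
    return out
E
python3 - <<'E'
from h import *
t=cv2.imread("pics/top0.png")[:,:,::-1].copy(); s=cv2.imread("pics/side0.png")[:,:,::-1].copy()
for p in [(200,222),(215,240),(275,225),(290,243)]: print(t[p[1],p[0]],cv2.cvtColor(t[p[1]:p[1]+1,p[0]:p[0]+1],cv2.COLOR_RGB2HSV)[0,0])
for p in [(300,300),(284,345),(290,275)]: print(s[p[1],p[0]])
a=measure("top",[(170,190,250,260),(258,195,330,250)],t)
b=measure("side",[(255,288,320,362),(268,230,312,290)],s)
z=np.hstack([cv2.resize(a[180:290,160:330],None,fx=2.3,fy=2.3),cv2.resize(b[225:335+30,240:340],None,fx=1.8,fy=1.807)[:253]])
cv2.imwrite("pics/c0.png",z[:,:,::-1])
m=rays("top",[(181,185),(412,186),(413,281),(175,279)],.004); print(m)
E
```

```text
[255 253 210] [ 29  45 255]
[145 124  95] [ 17  88 145]
[255 252 208] [ 28  47 255]
[126 121 107] [ 22  38 126]
[250 226 157]
[228 189 130]
[226 186 127]
top (array([551.2, 389.2]), 88.6, 51.0, -5.58)
top (array([555.4, 239.7]), 88.7, 50.3, 4.55)
side (array([550.4, 393.3]), 91.2, 49.6, -5.3)
side (array([554.9, 244.5]), 90.5, 49.0, 4.44)
[[0.62784607 0.45822408]
 [0.65993099 0.02822975]
 [0.48187273 0.01958902]
 [0.45115081 0.4438485 ]]
```

View pics/c0.png

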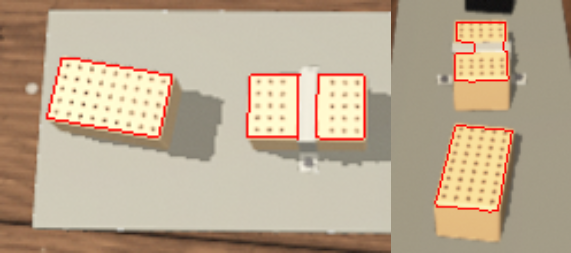

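Run:
```python
from h import *
from scipy.spatial.transform import Rotation as Ro
s=monitor.read_state(); R=Ro.from_rotvec(s["orientation"]).as_matrix(); print(R.round(3))
yaw=np.degrees(np.arctan2(R[1,1],R[0,1])); print("jaw yaw",yaw,"turn",[(x-yaw+90)%180-90 for x in(-5.5,4.5)], "q",s["q"][[0,5]])
print("shift mm",(np.array([.5508,.3913,.020])-s["tool_pos"])*1000)
```

```text
[[-0.932  0.361 -0.001]
 [ 0.361  0.932 -0.001]
 [ 0.    -0.002 -1.   ]]
jaw yaw 68.81521494048246 turn [np.float64(-74.31521494048246), np.float64(-64.31521494048246)] q [ 1.11561084 -0.08544008]
shift mm [ 334.19357965 -167.67821744 -187.19118595]
```

Request:
servo_tool(
  plan=[
    [[-1,28,-14,-5,0,0,-0.108],[-1,28,-14,-5,0,0,-0.108],[-1,28,-14,-5,0,0,-0.108],[-1,28,-14,-5,0,0,-0.108],[-1,28,-14,-5,0,0,-0.108],[-1,28,-14,-5,0,0,-0.108],[-1,28,-14,-5,0,0,-0.108],[-1,28,-14,-5,0,0,-0.108],[-1,28,-14,-5,0,0,-0.108],[-1,28,-14,-5,0,0,-0.108],[-1,27,-14,-5,0,0,-0.108],[-1,27,-14,-5,0,0,-0.108]],
  ],
  force=25,
)

```text
t: 1.3
tool_pos: [0.5516, 0.3905, 0.1473]
orientation: [-2.329, -2.108, 0.002]
force: [0.6, 0.0, 0.8]
opening: 0.0931
```

Request:
servo_tool(
  plan=[
    [[-1,0,0,0,0,0,0],[-1,0,0,0,0,0,0],[-1,0,0,0,0,0,0]],
  ],
)

```text
t: 1.6
tool_pos: [0.55, 0.3919, 0.1479]
orientation: [-2.322, -2.115, 0.001]
force: [-0.1, 0.5, 0.5]
opening: 0.093
```

```bash
cat > st.py <<'E'
from h import *
from scipy.spatial.transform import Rotation as Ro
s=monitor.read_state(); R=Ro.from_rotvec(s["orientation"]).as_matrix()
print("t",s["t"],"tcp mm",(s["tool_pos"]*1000).round(1),"jaw yaw",np.degrees(np.arctan2(R[1,1],R[0,1])).round(2),"z",R[:,2].round(3),"F",s["force"].round(1),"open",s["opening"].round(4))
E
python3 st.py
```

```text
Traceback (most recent call last):
  File "st.py", line 4, in <module>
    print("t",s["t"],"tcp mm",(s["tool_pos"]*1000).round(1),"jaw yaw",np.degrees(np.arctan2(R[1,1],R[0,1])).round(2),"z",R[:,2].round(3),"F",s["force"].round(1),"open",s["opening"].round(4))
                                                                                                                                                                        ^^^^^^^^^^^^^^^^^^
AttributeError: 'float' object has no attribute 'round'
```

Request:
servo_tool(
  plan=[
    [[-1,1,-1,-20,0,0,0],[-1,0,0,-20,0,0,0],[-1,0,0,-20,0,0,0],[-1,0,0,-20,0,0,0],[-1,0,0,-15,0,0,0],[-1,0,0,-15,0,0,0],[-1,0,0,-10,0,0,0],[-1,0,0,-8,0,0,0],[-1,0,0,0,0,0,0],[-1,0,0,0,0,0,0]],
  ],
)

```text
t: 2.6
tool_pos: [0.5521, 0.3906, 0.0206]
orientation: [2.324, 2.113, 0.001]
force: [-0.4, -0.1, 0.7]
opening: 0.0931
```

```bash
sed -i 's/s\["opening"\].round(4)/round(s["opening"],4)/' st.py; python3 st.py
python3 - <<'E'
from h import *
a=eyes.read_camera("top")[160:300,150:350]; b=eyes.read_camera("side")[180:380,200:400]
cv2.imwrite("pics/d1.png",np.hstack([cv2.resize(a,(430,300)),cv2.resize(b,(300,300))])[:,:,::-1])
E
```

```text
t 2.6 tcp mm [552.1 390.6  20.6] jaw yaw -5.44 z [ 0.  0. -1.] F [-0.4 -0.1  0.7] open 0.0931
```

View pics/d1.png

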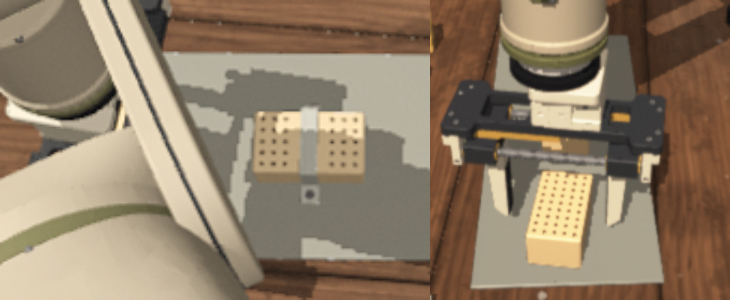

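The side view shows the fingers straddling the loose brick, with tips near crop pixels (503,215) and (612,222). The path is clear, so I'll grip.

Request:
servo_tool(
  plan=[
    [[1,0,0,0,0,0,0],[1,0,0,0,0,0,0],[1,0,0,0,0,0,0],[1,0,0,0,0,0,0],[1,0,0,0,0,0,0],[1,0,0,0,0,0,0],[1,0,0,0,0,0,0],[1,0,0,0,0,0,0],[1,0,0,0,0,0,0],[1,0,0,0,0,0,0]],
  ],
  force=25,
)

```text
t: 3.7
tool_pos: [0.5517, 0.3905, 0.0201]
orientation: [-2.324, -2.113, 0.0]
force: [-2.0, -0.5, 0.7]
opening: 0.0518
```

```bash
python3 st.py
python3 - <<'E'
from h import *
print(rays("side",[(249,323),(321,328)],.010))
a=measure("side",[(255,288,320,362),(268,230,312,290)])
E
```

```text
t 3.7 tcp mm [551.7 390.5  20.1] jaw yaw -5.44 z [-0. -0. -1.] F [-2.  -0.5  0.7] open 0.0518
[[0.60864654 0.37588635]
 [0.49965313 0.38202869]]
side (array([559. , 406.6]), 116.6, 88.3, -2.82)
side (array([556.4, 230.5]), 92.9, 75.0, 1.4)
```

Request:
servo_tool(
  plan=[
    [[1,0,0,6,0,0,0],[1,0,0,9,0,0,0],[1,-1,-5,0,0,0,0.044],[1,-1,-5,0,0,0,0.044],[1,-1,-5,0,0,0,0.044],[1,-1,-5,0,0,0,0.042],[1,0,-10,0,0,0,0],[1,0,-10,0,0,0,0],[1,0,-7,0,0,0,0],[1,0,-5,0,0,0,0],[1,0,-3,0,0,0,0],[1,0,0,0,0,0,0]],
  ],
)

```text
t: 4.95
tool_pos: [0.5479, 0.3351, 0.0351]
orientation: [-2.133, -2.307, 0.0]
force: [-0.5, 0.2, -2.8]
opening: 0.0513
```

```bash
python3 st.py
python3 - <<'E'
from h import *
a=eyes.read_camera("top")[160:300,150:350]; b=eyes.read_camera("side")[180:380,200:400]
cv2.imwrite("pics/d2.png",np.hstack([cv2.resize(a,(430,300)),cv2.resize(b,(300,300))])[:,:,::-1])
E
```

```text
t 4.95 tcp mm [547.9 335.1  35.1] jaw yaw 4.49 z [-0. -0. -1.] F [-0.5  0.2 -2.8] open 0.0513
```

View pics/d2.png

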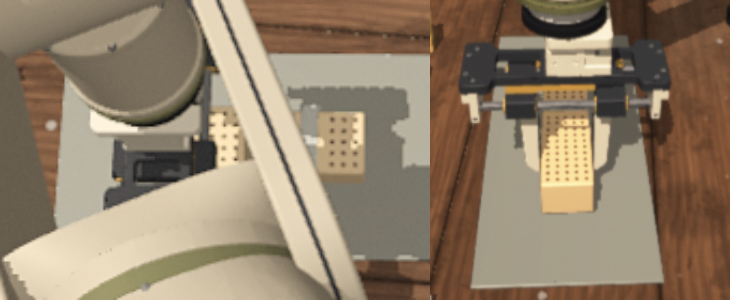

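The side view shows the brick held level and lined up with the row, its near end at crop (568,200). The gap itself is hidden. I'll lower it.

Request:
servo_tool(
  plan=[
    [[1,0,0,-5,0,0,0],[1,0,0,-5,0,0,0],[1,0,0,-3,0,0,0],[1,0,0,-2,0,0,0],[1,0,0,0,0,0,0],[1,0,0,0,0,0,0]],
  ],
)

```text
t: 5.65
tool_pos: [0.5477, 0.3355, 0.0201]
orientation: [-2.132, -2.307, 0.0]
force: [-0.2, -0.3, -0.8]
opening: 0.0514
```

Request:
servo_tool(
  plan=[
    [[-1,0,0,0,0,0,0],[-1,0,0,0,0,0,0],[-1,0,0,0,0,0,0],[-1,0,0,0,0,0,0],[-1,0,0,0,0,0,0],[-1,0,0,0,0,0,0]],
  ],
)

```text
t: 6.25
tool_pos: [0.5479, 0.3354, 0.0202]
orientation: [2.132, 2.307, 0.0]
force: [0.7, -0.3, -0.0]
opening: 0.0921
```

Request:
servo_tool(
  plan=[
    [[-1,0,0,10,0,0,0],[-1,0,0,20,0,0,0],[-1,0,0,30,0,0,0],[-1,0,0,30,0,0,0],[-1,0,10,30,0,0,0],[-1,-10,40,20,0,0,0],[-1,-20,40,10,0,0,0],[-1,-25,40,10,0,0,0],[-1,-25,40,10,0,0,0],[-1,-25,40,0,0,0,0],[-1,-25,35,0,0,0,0],[-1,-25,20,0,0,0,0]],
  ],
)

```text
t: 7.45
tool_pos: [0.391, 0.6029, 0.1909]
orientation: [-2.13, -2.309, -0.002]
force: [0.8, -0.8, 0.7]
opening: 0.0931
```

```bash
python3 st.py
python3 - <<'E'
from h import *
a=eyes.read_camera("top"); b=eyes.read_camera("side")
cv2.imwrite("pics/top3.png",a[:,:,::-1]); cv2.imwrite("pics/side3.png",b[:,:,::-1])
cv2.imwrite("pics/d3.png",np.hstack([cv2.resize(a[160:300,150:350],(430,300)),cv2.resize(b[180:380,200:400],(300,300))])[:,:,::-1])
E
```

```text
t 7.45 tcp mm [391.  602.9 190.9] jaw yaw 4.61 z [ 0.     0.001 -1.   ] F [ 0.8 -0.8  0.7] open 0.0931
```

View pics/d3.png

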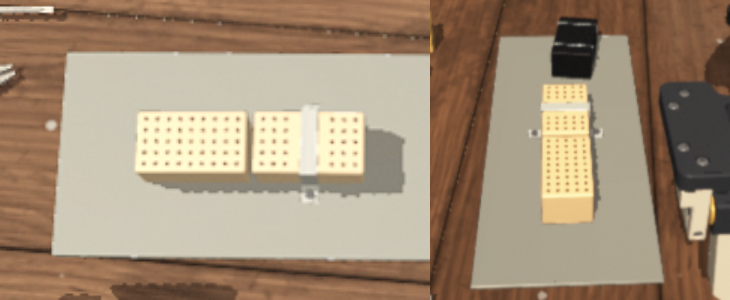

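The bricks now lie in line with a narrow gap at top-crop column 250, and the arm is clear. A quick measurement before handing in.

Run:
```python
from h import *
t=cv2.imread("pics/top3.png")[:,:,::-1].copy(); t0=cv2.imread("pics/top0.png")[:,:,::-1]
measure("top",[(200,195,266,250),(266,195,330,250)],t)
for i in(t0,t):
    k=cv2.inRange(i[190:280,340:411],(0,0,0),(45,45,45)); print("charcoal px",cv2.minAreaRect(cv2.findNonZero(k)))
print(eyes.camera_info("top")["t"][2])
```

```text
top (array([548.7, 334.3]), 88.0, 48.7, 4.57)
top (array([555.4, 239.6]), 88.4, 50.3, 4.55)
charcoal px ((41.20133972167969, 47.64093780517578), (51.292030334472656, 31.837696075439453), 8.426968574523926)
charcoal px ((41.189998626708984, 47.66999816894531), (51.19453048706055, 31.819807052612305), 8.130102157592773)
0.7761480657559303
```

```bash
python3 -c "
from plant import job; print(job.close_job())"
```

```text
the job is handed in; nothing more can be done
None
```

I gripped the loose brick across its 52 mm width, lifted it 15 mm, turned it 10° and set it down at the +y end of the strapped brick. I then let go, drew the arm clear and handed the job in at about 7.5 s.

| Last top-camera check | Measured | Limit |
|---|---|---|
| Distance between centres along the row | about 94.9 mm (gap about 5 mm) | 80–100 mm |
| Sideways offset from the centre line | about 0.8 mm | 12 mm |
| Angle to the strapped brick | below 0.1° | about 10° |

- **Charcoal block:** it did not move, shifting less than 0.1 px in the top view.
- **Forces:** the readings I took stayed around 3 N or below.
- **Disagreements:** the two cameras differed by about 4–5 mm in absolute y, the same for both bricks, so the spacing between them is barely affected. One side-camera measurement taken during the grip was spoilt by the gripper in view, and I did not use it.
- **Not measured:** I did not measure the final pose from the side camera, though its picture also showed the bricks in line. I did not measure the brick's height or tilt after release.

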